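Dial open the ingredient-store padlock and hold it up

TASK

Open the big combination padlock that lies on its back in the wooden rest: turn its dial clockwise, feeling the clicks, until the nose of the dial's grip bar points straight at the index line on the shackle side of the case, then pull the shackle out as far as it goes. Lift the opened lock out of the rest by its shackle and finish while still holding it in the gripper, the case at least 10 cm above the bench and touching nothing else. Leave the jars, the loose jar lid and the scoop where they are.

Things in the scene. Friction and masses are not known exactly. Their poses are not given: they have to be found in the camera images.
- padlock: Steel combination padlock, loose, about 0.34 kg, lying on its back in the rest. Case 66 (x) x 76 (y) x 28 mm (z). Origin at the centre of the case's underside; z up through the dial, x away from the shackle (the shackle sticks out along -x).
- padlock_center (a point): Centre of the padlock's case, half-way up its 28 mm thickness; axes as padlock.
- index_mark (a point): Fixed index line, a short black stripe on the top face of the case, 28 mm from the dial's axis on the shackle side (-x of the padlock).
- dial_grip (a point): Middle of the dial's upright black grip bar, on the dial's axis over the case's centre, 12.5 mm above the case's top. The bar is 35 mm long, 10 mm wide across its flats, 16 mm high (4.5 to 20.5 mm above the case), on a 44 mm disc. It runs along this point's x; +x is its pointed nose (17 mm out, white line on top), y is across the flats. Pinch it from above with the fingertips.
- dial (a joint): Turn of the dial in rad, growing clockwise seen from above, 0 to 2.8. A sprung pawl clicks and holds it every 0.419 rad (24 degrees); turning takes about 0.1 N m. Starts 1 to 3 clicks short. At 2.094 the nose points at the index line (-x of the padlock) and the shackle is free; more than 0.14 off, it is blocked. With the shackle out the dial is locked.
- shackle_bar (a point): Middle of the shackle's cross bar, 82 mm from the case's centre along the padlock's -x when shut, 36 mm above the bench. The bar is 8 x 8 mm, runs along y, 54 mm over all; its two 8 mm legs leave 38 mm free between them and 45 mm between bar and case, with only the bench below. Pinch the bar from above, one finger inside the U, one outside.
- shackle (a joint): How far the shackle is pulled out along the padlock's -x, m: 0 shut, 0.018 fully out at its stop, where it stays (friction 1.5 N). With the dial wrong it gives 1 or 2 mm and is blocked.
- rest: Fixed wooden rest: plinth 20 mm high on the bench with a pocket for the case (1 to 2 mm of play). Side and back walls rise 12 mm, and two corner stops at the shackle side 20 mm, above the pocket floor; between the stops the shackle side is open. Origin under the middle of the pocket at bench height; x as the padlock's.
- jar_a: Bystander: glass jar of tea with bamboo lid, 78 mm across, 121 mm high; origin at its foot.
- jar_b: Bystander: second jar, same size.
- lid: Bystander: loose bamboo jar lid, 78 mm across, 22 mm high; origin at its underside.
- scoop: Bystander: plastic spoon-shaped scoop, 150 mm long, lying on the bench; origin under its middle.
Not all that is in view belongs to the job. What is shaped like the padlock but orange is not meant.

How it is judged:
By the outcome, as a careful person would: the job done as asked, in the order asked, and still so for the second after the job is handed in, while the arm keeps its last pose, push and grip.
It also fails if it takes over 54 s, if anything falls off the work surface, if the arm or the gripper's body presses on something with over 40 N, if the wrist force passes 120 N, or if a joint passes its speed limit or range.

ROBOT

A 6-joint arm with a two-finger parallel gripper is mounted at the origin on the work surface. World frame = base frame: x ahead of the robot, y to its left, z up, the work surface at z = 0. Lengths are in m, angles in degrees, forces in N, time in s.
With the tool pointing down it reaches from about 0.35 to 0.875 m from the base axis. Payload 4.2 kg.
Tool frame: the origin (TCP) lies midway between the tips of the shut fingers; the grasp point (between the pads) lies 19 mm behind it; z points along the fingers, y is the line along which they close (so a half turn about z gives the same grasp; the last joint's range is limited). The gripper opens to 87 mm and grips with 3 to 60 N. Pads are 19 mm wide; open, the fingers measure 117 mm over their backs; the gripper's body (75 mm by 190 mm) begins 51 mm behind the grasp point.
Start: joints at [-50.558, 22.042, 0.453, 0, -68.411, -14.817], TCP at [0.26, -0.568, 0.223] pointing down, gripper open.
Joint ranges: [-179.83, 179.83], [-69.29, 118.12], [-61.27, 80.66], [-181.25, 117.63], [-171.15, -9.14], [-177.46, 177.46]. Speed limits (degrees/s): [159.86, 159.86, 180, 180, 180, 180].

INTERFACE

Orientations are given as a 3x3 rotation matrix whose columns are the frame's x, y, z axes.
In Python, from station import r, cams gives the robot as it stands.
- The arm moves only by the tool play_rows, never from a script. Its argument "commands" is text: rows parted by semicolons, each of 6 numbers parted by spaces: the shift along the world's x, y, z normalised to -1 to 1, where 1 is 30 mm, then the turn, a rotation vector about the world's x, y, z normalised to -1 to 1, where 1 is 0.15 rad. A call has 1 to 20 rows; each row shifts and turns the commanded pose from where the row before left it; what a row does not reach is not made up. A row lasts 1/10 s, in which the tool goes at most 50 mm and 8.59 degrees, less where a joint would pass 70% of its speed; a pose out of reach is approached as far as the arm can. A call with a number of a shift or a turn outside -1 to 1 is refused whole. A call with a gripper value outside its range is refused whole. "grip" is the finger opening in mm, from 0 to 87, set as the call begins (left out, the last holds). The fingers move at their own pace and stop on an object; the grip force is fixed at half the most. Time passes only in rows, so rows that do not move let the fingers close. It gives the time, the measured TCP pose, the force, the opening and the grip force at its end, in the units of the state.
- r.sense(): the state, without advancing time (a new reading comes with each control period).
- cams.capture(name): name is "side" or "top" or "wrist"; returns (picture, depth): 480x640x3 uint8, blue, green, red; 480x640 float32, m along the optical axis (not along the pixel's ray), 0 where there is no reading.
- cams.camera_info(name): a dict with "mtx" (3x3 intrinsics, pixels), "R" (3x3) and "t" (3): a world point X has camera coordinates R X + t. Camera axes: x right, y down, z forward; pixel columns grow to the right and rows downward; lengths in m; the calibration is good to about 2 mm. A picture is of the moment at which its call begins: read the wrist's pose just before it. camera_info takes no time and is no camera call; for the wrist camera it gives the pose at the moment of the call.
- r.finish_job(): hands the job in; it is judged then, once.
The state is a dict: "time_s": time; "joints": joint angles; "joint_velocities": joint speeds; "effort": joint torques, N m; "tcp_pos": TCP position; "ee_rot": TCP orientation; "wrist_force": force on the tool from outside, world axes, zero at the start; "moment": the same for the moment, N m; "gripper_width": opening from 0.0 (shut) to 1.0 (fully open); "gripper_force": force on a finger pad.
Only numpy, scipy, OpenCV 4.12 (cv2) and the standard library are available. Lean on these libraries where they do the work, as an engineer would, in place of code of your own. Each camera call takes 0.05 s, during which the arm holds its last target. There are 200 camera calls.

## Working session

There is one attempt and no reset: what is moved stays moved. The work goes in short steps, Python scripts to look and compute and a tool call to move; the robot and the scene stay as the last step left them, time stands still between calls to the robot, and variables do not carry over. Pictures are saved under pics/ and viewed, at most 10 in all, crops included, and the job is handed in when it is done.

Besides the shell and the picture viewer there is one more tool, called after "Emit:" in YAML: its name, and indented under it one key for each argument. play_rows: Moves the arm, as the interface text tells. Scaled input: -1 to 1 covers 30 mm each way for a shift and 0.15 rad each way for a turn. Its arguments: {"type":"object","properties":{"commands":{"type":"string"},"grip":{"type":"number"}},"required":["commands"]}

```bash
mkdir -p pics; ls; python3 - <<'E'
from station import r,cams
import cv2,numpy as np
for n in("top","side"):
    p,d=cams.capture(n); cv2.imwrite(f"pics/{n}0.png",p); np.save(f"pics/{n}0.npy",d)
    print(n,cams.camera_info(n))
s=r.sense();print(s["time_s"],s["tcp_pos"],s["ee_rot"],s["gripper_width"])
E
```

```text
pics
top {'mtx': array([[477.73459741,   0.        , 317.23130653],
       [  0.        , 477.73459741, 244.90777389],
       [  0.        ,   0.        ,   1.        ]]), 'R': array([[ 4.72080808e-04, -9.99998636e-01, -1.58257348e-03],
       [-9.89944738e-01, -2.43472216e-04, -1.41454429e-01],
       [ 1.41453851e-01,  1.63343821e-03, -9.89943503e-01]]), 't': array([-0.01650631,  0.62664216,  1.15546809])}
side {'mtx': array([[591.17767865,   0.        , 312.87221274],
       [  0.        , 591.17767865, 239.80644393],
       [  0.        ,   0.        ,   1.        ]]), 'R': array([[-0.89664374, -0.44260596,  0.01139999],
       [-0.33947949,  0.67074238, -0.6594379 ],
       [ 0.28422469, -0.59515093, -0.7516726 ]]), 't': array([0.53074694, 0.26138498, 1.1801412 ])}
0.1 [ 0.26021568 -0.56769356  0.22156828] [[-9.09133658e-01 -4.16503548e-01 -8.86464890e-04]
 [-4.16504481e-01  9.09132065e-01  1.70480998e-03]
 [ 9.58542499e-05  1.91911673e-03 -9.99998154e-01]] 0.9993762441283576
```

View pics/top0.png

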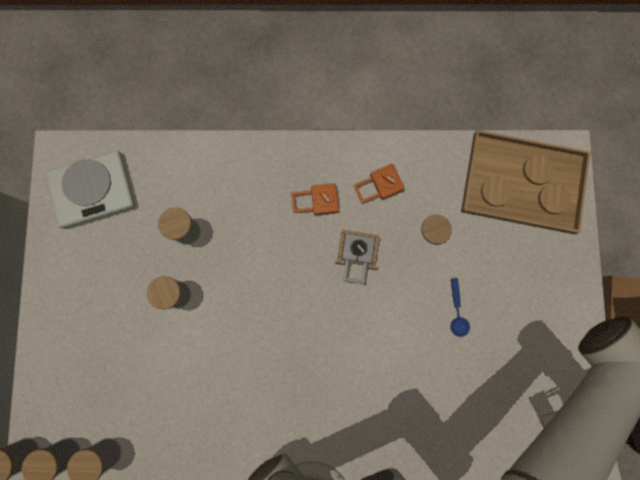

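View pics/side0.png

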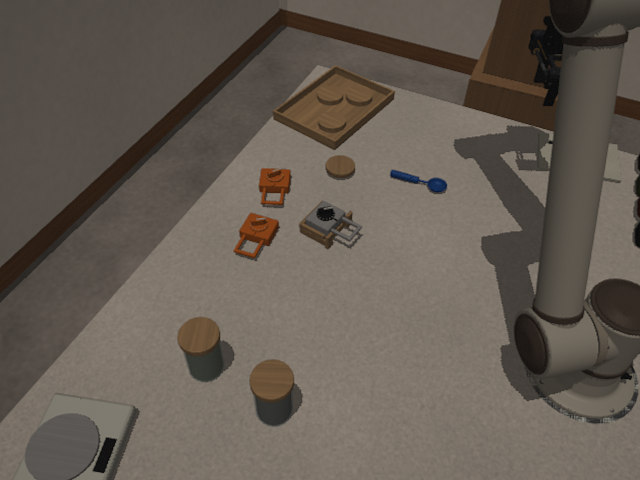

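Candidates in the top view are the grey steel lock in the wooden rest at (358,250), and the orange look-alikes at (320,199) and (385,183). I choose the grey one and check it in a crop.

```bash
cat > h.py <<'E'
from station import r,cams
import cv2,numpy as np
def ray(n,u,v,z,ci=None):
    c=ci or cams.camera_info(n); R=c["R"]; C=-R.T@c["t"]
    d=R.T@np.linalg.solve(c["mtx"],[u,v,1.]); return C+d*(z-C[2])/d[2]
def crop(img,u0,v0,w,h,k,f):
    cv2.imwrite(f,cv2.resize(img[v0:v0+h,u0:u0+w],None,fx=k,fy=k,interpolation=cv2.INTER_CUBIC))
E
python3 - <<'E'
from h import *
crop(cv2.imread("pics/top0.png"),320,220,80,75,8,"pics/crop0.png")
for u,v,z in((359,247,.0685),(355,281,.036),(436,229,.022)):print(ray("top",u,v,z))
E
```

```text
[ 0.61805079 -0.11904446  0.0685    ]
[ 0.53664992 -0.11082857  0.036     ]
[ 0.67125228 -0.3215441   0.022     ]
```

View pics/crop0.png

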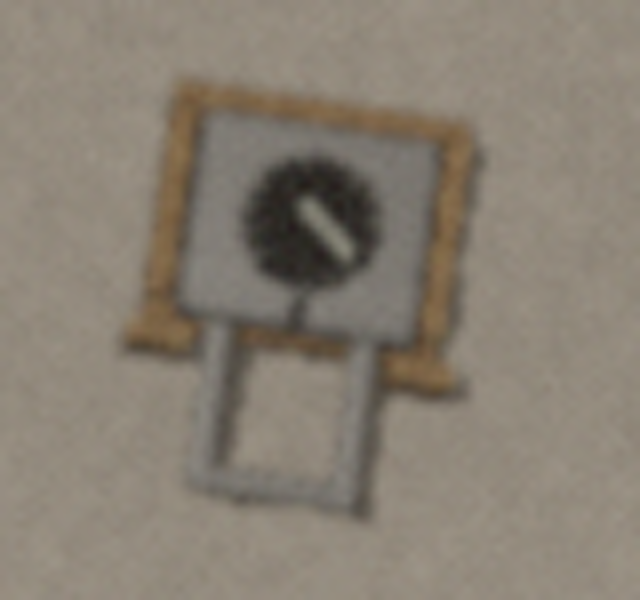

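The crop shows the grey steel lock in the wooden rest. The dial centre is at crop (313,222), the index stripe at (297,310) and the nose at about (350,250), which is down-right. That puts it about 2 clicks short. Padlock x has a yaw of about -7°. I move above the dial with tool y across the flats (yaw about 131°).

Emit:
play_rows:
  commands: "0.6 0.75 0 0 0 0.1;0.6 0.75 0 0 0 0.1;0.6 0.75 0 0 0 0.1;0.6 0.75 0 0 0 0.1;0.6 0.75 0 0 0 0.1;0.6 0.75 0 0 0 0.1;0.6 0.75 0 0 0 0.1;0.6 0.75 0 0 0 0.1;0.6 0.75 0 0 0 0.1;0.6 0.75 0 0 0 0.1;0.6 0.75 0 0 0 0.1;0.6 0.75 0 0 0 0.1;0.6 0.75 0 0 0 0.1;0.6 0.75 0 0 0 0.1;0.6 0.75 0 0 0 0.1;0.6 0.75 0 0 0 0.1;0.6 0.75 0 0 0 0.1;0.6 0.75 0 0 0 0.1;0.5 0.6 0 0 0 0.1;0 0 0 0 0 0"
  grip: 50

```text
time_s: 2.1
tcp_pos: [0.6007, -0.143, 0.2215]
ee_rot: [[-0.753, -0.658, -0.001], [-0.658, 0.753, 0.0], [0.0, 0.001, -1.0]]
wrist_force: [0.3, 0.1, 0.2]
gripper_width: 0.57
gripper_force: 0.0
```

```bash
python3 - <<'E'
from h import *
import pickle
ci=cams.camera_info("wrist");p,d=cams.capture("wrist");cv2.imwrite("pics/w1.png",p);np.save("pics/w1.npy",d);pickle.dump(ci,open("pics/w1.pkl","wb"))
s=r.sense();print(s["time_s"],s["tcp_pos"],s["ee_rot"],s["joints"],s["wrist_force"])
E
```

```text
2.15 [ 0.59967546 -0.14401752  0.22160275] [[-7.54122010e-01 -6.56732249e-01 -1.65731836e-03]
 [-6.56733445e-01  7.54122748e-01  2.51732200e-04]
 [ 1.08450082e-03  1.27825319e-03 -9.99998595e-01]] [ 1.50420292e+00  2.13232365e+01 -7.80614580e-01 -1.82401680e-02
 -6.79906960e+01 -5.04461437e+01] [-0.34931293  0.46575566  0.10582973]
```

View pics/w1.png

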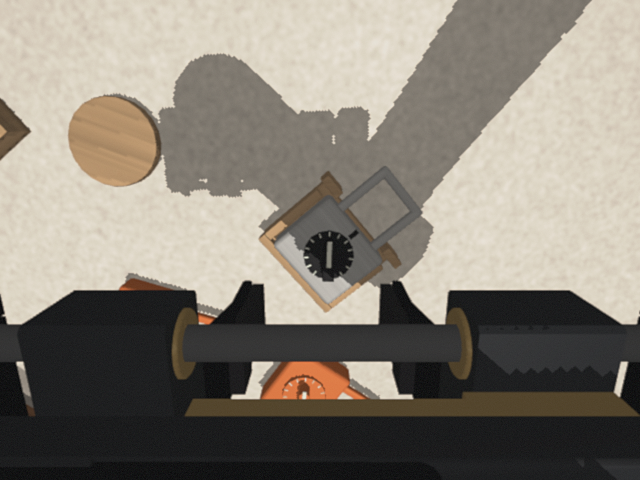

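The wrist view shows the lid at (113,140), the lock at about (328,255), the index mark at (353,234) and the shackle bar at about (402,192). The orange locks are below, behind the fingers. I crop in for the exact pixels.

```bash
python3 - <<'E'
from h import *
crop(cv2.imread("pics/w1.png"),250,155,190,165,4,"pics/crop1.png")
E
```

```text
(no output)
```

View pics/crop1.png

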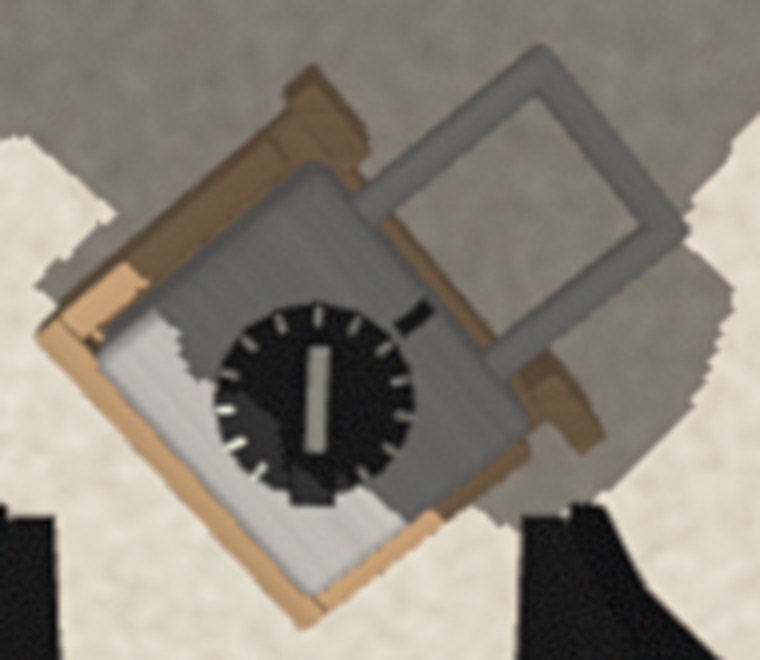

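```bash
python3 - <<'E'
from h import *
import pickle
ci=pickle.load(open("pics/w1.pkl","rb"));d=np.load("pics/w1.npy")
def P(cu,cv,z):
    u,v=250+cu/4,155+cv/4
    return ray("wrist",u,v,z,ci)
def Z(cu,cv):
    u,v=250+cu/4,155+cv/4; dd=d[int(round(v)),int(round(u))]
    return ci["R"].T@(dd*np.linalg.solve(ci["mtx"],[u,v,1])-ci["t"])
for n,cu,cv,z in(("disk",315,400,.0525),("line nose",320,348,.0685),("line tail",316,452,.0685),("index",414,316,.048),("barA",540,57,.04),("barB",672,226,.04)):
    print(n,P(cu,cv,z).round(4),Z(cu,cv).round(4))
c=P(315,400,.0525);a=P(320,348,.0685);b=P(316,452,.0685);i=P(414,316,.048);m=(P(540,57,.04)+P(672,226,.04))/2
f=lambda v:np.degrees(np.arctan2(v[1],v[0]))%360
print("nose",f(a-b),"idx",f(i-c),"bar",f(m-c),"perp",f(P(540,57,.04)-P(672,226,.04)),"dist",np.linalg.norm((m-c)[:2]),np.linalg.norm((i-c)[:2]),m)
E
```

```text
disk [ 0.62   -0.1189  0.0525] [ 0.6161 -0.1228  0.0697]
line nose [ 0.6074 -0.1291  0.0685] [ 0.607  -0.1295  0.0705]
line tail [ 0.6248 -0.1148  0.0685] [ 0.6245 -0.1151  0.0695]
index [ 0.5928 -0.1144  0.048 ] [ 0.5925 -0.1149  0.0501]
barA [ 0.5346 -0.1306  0.04  ] [ 0.5346 -0.1306  0.0399]
barB [ 0.5421 -0.0839  0.04  ] [ 0.5421 -0.0837  0.0392]
nose 219.3364150103768 idx 170.6017502718588 bar 171.8851659808612 perp 260.9055564986225 dist 0.08253217611190196 0.027643010122083936 [ 0.53833426 -0.10728114  0.04      ]
```

Everything is consistent: bar to dial axis is 82.5 mm, index to axis 27.6 mm, and nose to index 48° (2 clicks). I descend onto the grip bar.

Emit:
play_rows:
  commands: "0.35 0.43 0 0 0 -0.1;0.35 0.42 0 0 0 -0.1;0 0 -0.9 0 0 0;0 0 -0.9 0 0 0;0 0 -0.9 0 0 0;0 0 -0.9 0 0 0;0 0 -0.7 0 0 0;0 0 -0.6 0 0 0;0 0 -0.4 0 0 0;0 0 -0.2 0 0 0;0 0 0 0 0 0;0 0 0 0 0 0"

```text
time_s: 3.35
tcp_pos: [0.621, -0.1198, 0.0584]
ee_rot: [[-0.775, -0.633, 0.001], [-0.633, 0.775, -0.0], [-0.001, -0.001, -1.0]]
wrist_force: [-0.1, -0.7, -0.3]
gripper_width: 0.576
gripper_force: 0.0
```

```bash
python3 - <<'E'
from h import *
p,d=cams.capture("wrist");cv2.imwrite("pics/w2.png",p)
s=r.sense();print(s["time_s"],s["tcp_pos"],s["ee_rot"][:,1],s["wrist_force"])
E
```

```text
3.4 [ 0.62116163 -0.11975202  0.05864759] [-0.63261608  0.77446431 -0.00138809] [ 0.28993597 -0.02127767  0.04043812]
```

View pics/w2.png

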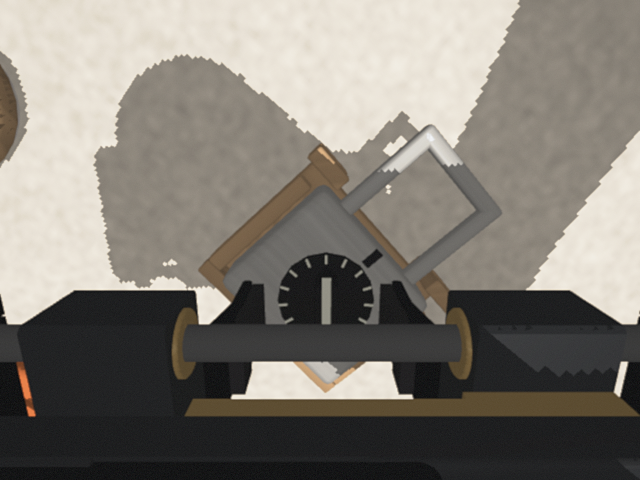

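The bar sits centred between the fingers at (326,300), aligned with the tool. I lower slightly and close.

Emit:
play_rows:
  commands: "0 0 -0.08 0 0 0;0 0 0 0 0 0;0 0 0 0 0 0;0 0 0 0 0 0;0 0 0 0 0 0;0 0 0 0 0 0;0 0 0 0 0 0;0 0 0 0 0 0;0 0 0 0 0 0;0 0 0 0 0 0"
  grip: 0

```text
time_s: 4.4
tcp_pos: [0.6202, -0.1194, 0.0552]
ee_rot: [[-0.775, -0.632, -0.001], [-0.632, 0.775, 0.0], [0.0, 0.001, -1.0]]
wrist_force: [-2.4, 1.6, 2.2]
gripper_width: 0.114
gripper_force: 30.0
```

Emit:
play_rows:
  commands: "0 0 0 0 0 -0.35;0 0 0 0 0 -0.35;0 0 0 0 0 -0.35;0 0 0 0 0 -0.35;0 0 0 0 0 -0.35;0 0 0 0 0 -0.35;0 0 0 0 0 -0.35;0 0 0 0 0 -0.35;0 0 0 0 0 0;0 0 0 0 0 0"

```text
time_s: 5.4
tcp_pos: [0.6199, -0.1194, 0.0551]
ee_rot: [[-0.965, -0.262, -0.001], [-0.262, 0.965, 0.0], [0.001, 0.0, -1.0]]
wrist_force: [-2.1, 2.0, 2.6]
gripper_width: 0.115
gripper_force: 30.0
```

```bash
python3 - <<'E'
from h import *
s=r.sense();y=s["ee_rot"][:,1];print(s["time_s"],s["tcp_pos"],np.degrees(np.arctan2(y[1],y[0])),s["wrist_force"],s["moment"],s["gripper_width"]*87)
E
```

```text
5.4 [ 0.61985807 -0.11941716  0.05506742] 105.17530618756905 [-2.06396942  2.0156142   2.55459248] [ 0.51714365  0.68941071 -0.05047467] 9.991241958111434
```

One click (24°) is done; now the second.

Emit:
play_rows:
  commands: "0 0 0 0 0 -0.35;0 0 0 0 0 -0.35;0 0 0 0 0 -0.35;0 0 0 0 0 -0.35;0 0 0 0 0 -0.35;0 0 0 0 0 -0.35;0 0 0 0 0 -0.35;0 0 0 0 0 -0.35;0 0 0 0 0 0;0 0 0 0 0 0"

```text
time_s: 6.4
tcp_pos: [0.6201, -0.1194, 0.055]
ee_rot: [[-0.988, 0.154, -0.001], [0.154, 0.988, 0.0], [0.001, 0.0, -1.0]]
wrist_force: [-2.4, 4.1, 2.4]
gripper_width: 0.109
gripper_force: 30.0
```

```bash
python3 - <<'E'
from h import *
s=r.sense();y=s["ee_rot"][:,1];print(s["time_s"],s["tcp_pos"],np.degrees(np.arctan2(y[1],y[0])),s["wrist_force"],s["moment"],s["gripper_width"]*87)
E
```

```text
6.4 [ 0.6201223  -0.11938575  0.05499957] 81.11500286653359 [-2.36147423  4.05638956  2.43705082] [ 1.03446106  0.78047154 -0.03449781] 9.49204390291149
```

Emit:
play_rows:
  commands: "0 0 0 0 0 0;0 0 0 0 0 0;0 0 0 0 0 0;0 0 0 0 0 0;0 0 0 0 0 0;0 0 0.3 0 0 0;0 0 0.9 0 0 0;0 0 0.9 0 0 0;0 0 0.9 0 0 0;0 0 0.9 0 0 0;0 0 0 0 0 0;0 0 0 0 0 0"
  grip: 34

```text
time_s: 7.6
tcp_pos: [0.6207, -0.1196, 0.1734]
ee_rot: [[-0.988, 0.155, 0.002], [0.155, 0.988, 0.0], [-0.002, 0.001, -1.0]]
wrist_force: [-0.8, -0.2, 0.4]
gripper_width: 0.389
gripper_force: 0.0
```

```bash
python3 - <<'E'
from h import *
import pickle
ci=cams.camera_info("wrist");p,d=cams.capture("wrist");pickle.dump(ci,open("pics/w3.pkl","wb"));cv2.imwrite("pics/w3.png",p)
crop(p,200,100,250,200,3,"pics/crop3.png")
s=r.sense();y=s["ee_rot"][:,1];print(s["time_s"],s["tcp_pos"],np.degrees(np.arctan2(y[1],y[0])))
E
```

```text
7.65 [ 0.62005154 -0.11952005  0.17216454] 81.09363594589061
```

View pics/crop3.png

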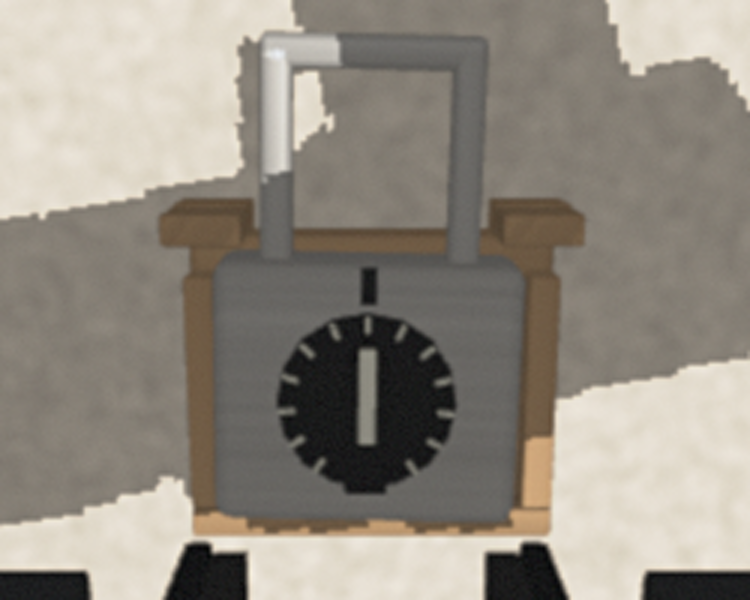

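The nose line at x≈367 points straight at the index at (369,285). The shackle bar runs from crop (264,51) to (486,53).

```bash
python3 - <<'E'
from h import *
import pickle
ci=pickle.load(open("pics/w3.pkl","rb"))
P=lambda cu,cv,z:ray("wrist",200+cu/3,100+cv/3,z,ci)
a,b=P(262,51,.04),P(487,53,.04);c=P(367,404,.0525);i=P(369,286,.048)
f=lambda v:np.degrees(np.arctan2(v[1],v[0]))%360
print(a,b,(a+b)/2,np.linalg.norm(a-b),c,f((a+b)/2-c),f(i-c),f(a-b),f(P(368,348,.0685)-P(367,443,.0685)))
E
```

```text
[ 0.53654409 -0.13182538  0.04      ] [ 0.54513308 -0.07982706  0.04      ] [ 0.54083858 -0.10582622  0.04      ] 0.05270290925738414 [ 0.62155899 -0.12022282  0.0525    ] 169.8875447821178 170.14003546821132 260.6206774962578 170.55805243572334
```

Emit:
play_rows:
  commands: "-0.22 0.04 0 0 0 0.87;-0.22 0.04 0 0 0 0.87;-0.22 0.04 0 0 0 0.87;-0.22 0.04 0 0 0 0.87;-0.22 0.04 0 0 0 0.87;-0.22 0.04 0 0 0 0.87;-0.22 0.04 0 0 0 0.87;-0.22 0.04 0 0 0 0.87;-0.22 0.04 0 0 0 0.87;-0.22 0.04 0 0 0 0.87;-0.22 0.04 0 0 0 0.87;-0.26 0.02 0 0 0 0.87;0 0 -0.8 0 0 0;0 0 -0.8 0 0 0;0 0 -0.6 0 0 0;0 0 0 0 0 0;0 0 0 0 0 0"

```text
time_s: 9.35
tcp_pos: [0.5398, -0.106, 0.1057]
ee_rot: [[-0.159, -0.987, -0.002], [-0.987, 0.159, -0.001], [0.001, 0.002, -1.0]]
wrist_force: [0.1, -0.6, 0.9]
gripper_width: 0.39
gripper_force: 0.0
```

```bash
python3 - <<'E'
from h import *
s=r.sense();y=s["ee_rot"][:,1];print(s["time_s"],s["tcp_pos"],np.degrees(np.arctan2(y[1],y[0])),s["joints"])
E
```

```text
9.35 [ 0.53980651 -0.10598574  0.10569954] 170.84623654135308 [ 5.79062036e+00  2.14342496e+01 -1.91351043e+01  2.65098893e-02
 -4.95297399e+01 -1.49615720e+01]
```

On target. I descend 88 mm and close on the bar.

Emit:
play_rows:
  commands: "0 0 -0.6 0 0 0;0 0 -0.6 0 0 0;0 0 -0.6 0 0 0;0 0 -0.5 0 0 0;0 0 -0.4 0 0 0;0 0 -0.2 0 0 0;0 0 0 0 0 0;0 0 0 0 0 0"

```text
time_s: 10.15
tcp_pos: [0.5407, -0.1058, 0.0198]
ee_rot: [[-0.159, -0.987, 0.001], [-0.987, 0.159, -0.0], [-0.0, -0.001, -1.0]]
wrist_force: [0.2, 0.4, 0.6]
gripper_width: 0.39
gripper_force: 0.0
```

Emit:
play_rows:
  commands: "0 0 0 0 0 0;0 0 0 0 0 0;0 0 0 0 0 0;0 0 0 0 0 0;0 0 0 0 0 0;0 0 0 0 0 0;0 0 0 0 0 0;0 0 0 0 0 0"
  grip: 0

```text
time_s: 10.95
tcp_pos: [0.5401, -0.106, 0.0193]
ee_rot: [[-0.159, -0.987, 0.0], [-0.987, 0.159, -0.0], [0.0, -0.0, -1.0]]
wrist_force: [0.0, -1.3, 1.4]
gripper_width: 0.084
gripper_force: 30.0
```

Gripped; now pull 20 mm along the padlock's -x.

Emit:
play_rows:
  commands: "-0.066 0.0105 0 0 0 0;-0.066 0.0105 0 0 0 0;-0.066 0.0105 0 0 0 0;-0.066 0.0105 0 0 0 0;-0.066 0.0105 0 0 0 0;-0.066 0.0105 0 0 0 0;-0.066 0.0105 0 0 0 0;-0.066 0.0105 0 0 0 0;-0.066 0.0105 0 0 0 0;-0.066 0.0105 0 0 0 0;0 0 0 0 0 0;0 0 0 0 0 0"

```text
time_s: 12.15
tcp_pos: [0.5202, -0.1025, 0.0192]
ee_rot: [[-0.159, -0.987, -0.0], [-0.987, 0.159, 0.0], [-0.0, 0.0, -1.0]]
wrist_force: [2.3, -0.2, 0.9]
gripper_width: 0.085
gripper_force: 30.0
```

Emit:
play_rows:
  commands: "-0.05 0.008 0 0 0 0;-0.05 0.008 0 0 0 0;0 0 0 0 0 0;0 0 0 0 0 0"

```text
time_s: 12.55
tcp_pos: [0.5196, -0.1024, 0.0195]
ee_rot: [[-0.159, -0.987, 0.005], [-0.987, 0.159, -0.0], [-0.001, -0.005, -1.0]]
wrist_force: [6.1, -3.8, -2.2]
gripper_width: 0.083
gripper_force: 30.0
```

```bash
python3 - <<'E'
from h import *
import pickle
p,d=cams.capture("top");np.save("pics/t4.npy",d)
crop(p,320,220,80,75,8,"pics/crop4.png")
s=r.sense();print(s["time_s"],s["tcp_pos"],s["wrist_force"],s["gripper_width"])
E
```

```text
12.6 [ 0.51954868 -0.10239272  0.01949764] [ 5.74365199 -3.66136724 -1.39365828] 0.08836743394996678
```

The stop is reached: 20.6 mm of travel including play, and the force is rising. I ease off and lift a little.

Emit:
play_rows:
  commands: "0.06 -0.01 0 0 0 0;0 0 0.1 0 0 0;0 0 0.15 0 0 0;0 0 0.2 0 0 0;0 0 0.2 0 0 0;0 0 0.2 0 0 0;0 0 0.2 0 0 0;0 0 0.2 0 0 0;0 0 0.2 0 0 0;0 0 0 0 0 0;0 0 0 0 0 0"

```text
time_s: 13.7
tcp_pos: [0.5165, -0.1025, 0.0617]
ee_rot: [[-0.16, -0.987, -0.005], [-0.987, 0.16, 0.0], [0.001, 0.005, -1.0]]
wrist_force: [-0.5, -0.4, -3.0]
gripper_width: 0.091
gripper_force: 30.0
```

```bash
python3 - <<'E'
from h import *
p,d=cams.capture("side");cv2.imwrite("pics/s5.png",p)
crop(p,260,120,160,150,5,"pics/crop5.png")
s=r.sense();print(s["time_s"],s["tcp_pos"],s["wrist_force"],s["gripper_width"])
E
```

```text
13.75 [ 0.51686042 -0.10253917  0.06171368] [-0.1579191   0.12072763 -3.40780647] 0.09249046568343967
```

View pics/s5.png

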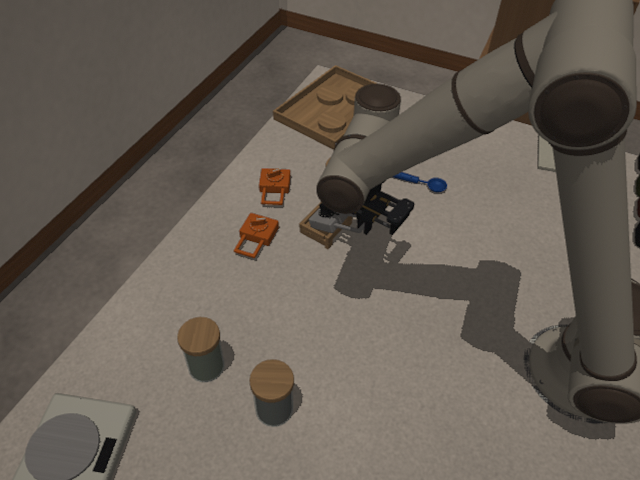

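The lock is off the pocket floor and held level, with its full weight of 3.4 N on the wrist. I continue lifting.

Emit:
play_rows:
  commands: "0 0 0.2 0 0 0;0 0 0.3 0 0 0;0 0 0.4 0 0 0;0 0 0.5 0 0 0;0 0 0.5 0 0 0;0 0 0.5 0 0 0;0 0 0.5 0 0 0;0 0 0.5 0 0 0;0 0 0.5 0 0 0;0 0 0.5 0 0 0;0 0 0.5 0 0 0;0 0 0.5 0 0 0;0 0 0.5 0 0 0;0 0 0.5 0 0 0;0 0 0.4 0 0 0;0 0 0.3 0 0 0;0 0 0.2 0 0 0;0 0 0 0 0 0;0 0 0 0 0 0;0 0 0 0 0 0"

```text
time_s: 15.75
tcp_pos: [0.5186, -0.1025, 0.2808]
ee_rot: [[-0.159, -0.987, -0.002], [-0.987, 0.159, 0.0], [0.0, 0.002, -1.0]]
wrist_force: [0.7, -0.2, -3.5]
gripper_width: 0.086
gripper_force: 30.0
```

```bash
python3 - <<'E'
from h import *
p,d=cams.capture("side");q,_=cams.capture("wrist")
a=cv2.resize(p[60:300,200:520],(640,480));cv2.imwrite("pics/c6.png",np.hstack([cv2.resize(a,(400,300)),cv2.resize(q,(400,300))]))
s=r.sense();print(s["time_s"],s["tcp_pos"],s["wrist_force"],s["gripper_width"],s["gripper_force"])
E
```

```text
15.85 [ 0.51876939 -0.10247422  0.28093124] [-1.31929187  0.01082676 -3.62899275] 0.08721133373032673 29.999287202954292
```

View pics/c6.png

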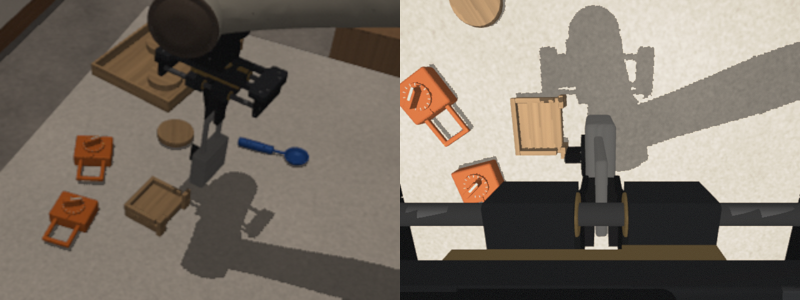

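The rest is empty, and the opened lock hangs freely from the gripper by its shackle. The bar is at about 0.30 m, so the case bottom is at about 0.165 m. The lid and scoop are undisturbed. I let it settle, then hand in.

Emit:
play_rows:
  commands: "0 0 0 0 0 0;0 0 0 0 0 0;0 0 0 0 0 0;0 0 0 0 0 0;0 0 0 0 0 0;0 0 0 0 0 0;0 0 0 0 0 0;0 0 0 0 0 0;0 0 0 0 0 0;0 0 0 0 0 0"

```text
time_s: 16.85
tcp_pos: [0.5191, -0.1025, 0.2816]
ee_rot: [[-0.159, -0.987, 0.0], [-0.987, 0.159, 0.0], [-0.0, -0.0, -1.0]]
wrist_force: [0.3, 1.2, -3.9]
gripper_width: 0.086
gripper_force: 30.0
```

```bash
python3 -c "
from station import r
s=r.sense();print(s['wrist_force'],s['gripper_width'],s['tcp_pos'])
print(r.finish_job())"
```

```text
[ 0.2973734   1.18214377 -3.91667707] 0.08636244887794374 [ 0.51905802 -0.10248219  0.28163201]
the job is handed in; nothing more can be done
None
```

I turned the dial two clicks clockwise to the index line, pulled the shackle out to its stop, and handed the job in at about 17 s with the opened lock hanging freely by its shackle in the gripper, its case about 16 cm above the bench; no verdict was returned.

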